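Clamp a bonded dust boot and lock the feed

TASK

A freshly bonded dust boot waits in the nest of the small holding press. Turn the inner red feed knob clockwise until the pad presses the boot with about 14 newtons (10 to 18, and never more than 25), without moving the dark lock ring round it. Then turn the outer lock ring clockwise fully home against its stop without disturbing the knob, let go, and leave the boot in its nest and the things round the press where they are.

Things in the scene. Friction and masses are not known exactly. Their poses are not given: they have to be found in the camera images.
- knob_axis (a point): point on the common upright axis of both knobs, 160 mm above the table, inside the inner feed knob: round, red, fluted, 31 mm in diameter, from 146 to 176 mm above the table (its top is the top of the press). All hand work on the press is from above. The white lines on knob and ring are only index marks.
- feed_knob (a joint): angle of the red feed knob, rad, grows clockwise seen from above; starts at 0 to 0.1, stop at 2.4. Lowers the pad 12 mm per rad (steep quick-acting thread); stays where left. Turning it free takes a steady 0.3 N m of friction; once the pad touches the boot, every newton of pad force adds 0.012 N m (14 N adds 0.17 N m). Up to 1.8 rad of turning is needed.
- ring_axis (a point): point on the same axis, 131 mm above the table, at mid height of the lock ring: dark steel, knurled, 60 mm in diameter, from 119 to 143 mm above the table, on a boss 40 mm in diameter; 15 mm are free between ring and beam. The red knob stands 33 mm above the ring's top, so fingers that hold the ring straddle the knob.
- lock_ring (a joint): angle of the outer lock ring, rad, grows clockwise seen from above; starts loose at 0 to 0.4, fully home against its hard stop at 1.2. Turning it takes 0.15 N m. It stays where it is left. Ring and knob do not drag one another unless the hand touches both.
- ring_mark (a point): white index line on the top face of the lock ring, 27 mm from the axis; turns with the ring
- press: holding press fixed to the table: base 110 x 170 x 10 mm, two posts, a cross beam 44 mm wide and 170 mm long along its y, top 104 mm above the table (post caps to 109). Origin on the table under the knob axis, z up. Under the beam a spindle with a round black rubber pad, 26 mm in diameter, sprung 3.2 N per mm: past first touch, force grows 38 N per rad of knob.
- boot: black rubber dust boot in the nest under the pad, ribbed dome 45 mm in diameter and 22 mm high, origin at the centre of its underside; its top is 50 mm above the table. The gap from pad to boot differs every time, 2 to 17 mm, and is not measured: the touch has to be felt at the knob. The boot itself does not yield.
- boot_center (a point): centre of the boot, 11 mm above its underside
- nest_seat (a point): centre of the nest's seat, 28 mm above the table, on the knob axis. The nest is a fixed aluminium disc 60 mm in diameter with a rim 3 mm high
- spare_boot: bystander: a second black dust boot, 45 mm in diameter, 22 mm high, on the table beside the press; origin at the centre of its underside
- hex_key: bystander: dark hex key 33 x 102 x 5 mm lying on the table; origin at the centre of its underside
- rubber_sleeve: bystander: black rubber sleeve, 18 mm in diameter, 75 mm long, lying on the table along its own y; origin at the centre of its underside

How it is judged (in metres and radians):
On the way, in this order (a step that is already met when the one before it is completed fails the run):
1. with the knob alone, the pad presses the boot with 10 to 18 N while the lock ring is still loose (contact force between press and boot between 10 and 18 N and distance of ring_mark from where it was at the start of the episode below 0.006 m), for 0.4 s.
2. the lock ring is turned fully home with the pad force kept (contact force between press and boot between 10 and 18 N and value of joint lock_ring above 1.12 rad), for 0.2 s.
At the end, for the whole second after the job is handed in: the pad presses the boot with 10 to 18 N, the lock ring is home (within 0.08 rad of its stop at 1.2), and the boot sits in its nest, centred to 6 mm (all of step 2 and horizontal distance between boot_center and nest_seat below 0.006 m); the robot touches nothing.
It fails at once if the pad crushes the boot: more than 25 N (contact force between press and boot above 25 N).
It fails at once if the lock ring is moved (index line by more than 6 mm) while the pad does not yet press the boot with 8 N (distance of ring_mark from where it was at the start of the episode above 0.006 m and contact force between press and boot below 8 N).
It fails at once if the knob is disturbed while the lock ring is turned: pad force above 20 N with the ring's index line moved more than 6 mm (distance of ring_mark from where it was at the start of the episode above 0.006 m and contact force between press and boot above 20 N).
It fails at once if a bystander is moved by more than 15 mm (distance of any of spare_boot, hex_key, rubber_sleeve from where it was at the start of the episode above 0.015 m).
It also fails if it takes over 64 s, if anything falls off the work surface, if the arm or the gripper's body presses on something with over 40 N, if the wrist force passes 120 N, or if a joint passes its speed limit or range.

ROBOT

A 6-joint arm with a two-finger parallel gripper is mounted at the origin on a cart in front of the work surface, level with it; the furniture and walls round the work are solid. World frame = base frame: x ahead of the robot, y to its left, z up, the work surface at z = 0. Lengths are in mm, angles in rad, forces in N, time in s.
With the tool pointing down it reaches from about 300 to 775 mm from the base axis. Payload 14.6 kg.
Tool frame: the origin (TCP) lies between the finger pads; the fingertips stand 19 mm ahead of it and the grasp point (between the pads) is the TCP (manip.tcp_to_tips is the distance from the TCP to the fingertips, in mm); x points along the fingers, z is the direction in which the jaws open and shut, and the axes are right-handed (so a half turn about x gives the same grasp; the last joint's range is limited). The gripper opens to 94 mm and grips with 3 to 60 N. Pads are 16 mm wide; open, the fingers measure 119 mm over their backs; the gripper's body (75 mm by 177 mm) begins 78 mm behind the grasp point.
Start: joints at [-1.236, 0.3, 1.521, -0, 1.321, -0.067], TCP at [215.084, -506.19, 224.446] pointing down, gripper open.
Joint ranges: [-3.03, 3.03], [-0.79, 2.21], [0.23, 2.52], [-1.04, 4.18], [0, 3.07], [-2.55, 2.55]. Speed limits (rad/s): [2.22, 2.22, 2.57, 3.14, 3.14, 3.14].

INTERFACE

Orientations are given as [roll, pitch, yaw] about the fixed x, y, z axes, in that order (R = Rz(yaw) Ry(pitch) Rx(roll)).
In Python, from cell import manip gives the robot as it stands.
- The arm moves only by the tool jog_arm, never from a script. Its argument "moves" is a list that holds one entry, the list of rows, each a list of 6 numbers: the shift along the world's x, y, z in mm, then the turn, a rotation vector about the world's x, y, z in degrees. In form: [[[dx, dy, dz, wx, wy, wz], ...]]. A call has 1 to 5 rows; each row shifts and turns the pose as measured when the row begins; what a row does not reach is not made up. A row lasts 1/10 s, in which the tool goes at most 50 mm and 8.59 degrees, less where a joint would pass 70% of its speed; a pose out of reach is approached as far as the arm can. A call is refused whole if a number of a shift passes 50 or a number of a turn 8.59, either way. A call with a gripper value outside its range is refused whole. "gripper" is the opening, from -1 (shut) to 1 (fully open), set as the call begins (left out, the last holds). The fingers move at their own pace and stop on an object; "squeeze" is the grip in N (left out, the last holds). Time passes only in rows, so rows that do not move let the fingers close. It gives the time, the measured TCP pose, the force and the opening at its end, in the units of the state.
- manip.read_state(): the state, without advancing time (a new reading comes with each control period).
- manip.camera(name): name is "scene" or "top" or "wrist"; returns (picture, depth): 420x560x3 uint8, blue, green, red; 420x560 float32, mm along the optical axis (not along the pixel's ray), 0 where there is no reading.
- manip.camera_params(name): a dict with "fx", "fy", "cx", "cy" (pixels), "dist" ([k1, k2, p1, p2, k3] as OpenCV has them; the pictures are not rectified), "rvec" (rotation vector, rad) and "tvec" (3), from world to camera coordinates, as OpenCV has them. Camera axes: x right, y down, z forward; pixel columns grow to the right and rows downward; lengths in mm; the calibration is good to about 2 mm. A picture is of the moment at which its call begins: read the wrist's pose just before it. camera_params takes no time and is no camera call; for the wrist camera it gives the pose at the moment of the call.
- manip.sign_off(): hands the job in, once; it reports no verdict.
The state is a dict: "clock": time; "joints": joint angles; "qd": joint speeds; "effort": joint torques, N m; "eef_pos": TCP position; "eef_rot": TCP orientation; "wrist_force": force on the tool from outside, world axes, zero at the start; "moment": the same for the moment, N m; "finger_gap": finger opening in mm.
Only numpy, scipy, OpenCV 4.12 (cv2) and the standard library are available. Lean on these libraries where they do the work, as an engineer would, in place of code of your own. Each camera call takes 0.05 s, during which the arm holds its last target. There are 200 camera calls.

## Working session

There is one attempt and no reset: what is moved stays moved. The work goes in short steps, Python scripts to look and compute and a tool call to move; the robot and the scene stay as the last step left them, time stands still between calls to the robot, and variables do not carry over. Pictures are saved under pics/ and viewed, about 8 in all and at most 12, crops included, and the job is handed in when it is done.

Besides the shell and the picture viewer there is one more tool, called as name(argument=value, ...), one argument or row to a line, values as JSON. jog_arm: Moves the arm, as the interface text tells. Its arguments: {"type":"object","properties":{"moves":{"type":"array","items":{"type":"array","items":{"type":"array","items":{"type":"number"}}}},"gripper":{"type":"number"},"squeeze":{"type":"number"}},"required":["moves"]}

```bash
mkdir -p pics; ls
python3 - <<'E'
from cell import manip
import cv2
s=manip.read_state(); print(s)
for n in("top","scene"):
    p,d=manip.camera(n); cv2.imwrite(f"pics/{n}0.png",p)
    import numpy as np; np.save(f"pics/{n}0.npy",d)
    print(manip.camera_params(n))
E
```

```text
pics
{'clock': 0.0, 'joints': array([-1.23559965e+00,  3.00490900e-01,  1.52157728e+00,  9.50444362e-06,
        1.32067603e+00, -6.66105315e-02]), 'qd': array([-0.00030352,  0.00097794,  0.00242356,  0.0010943 , -0.00036145,
       -0.00162039]), 'effort': array([-2.36670840e-04, -5.31808877e+01, -3.52735412e+01,  7.08030956e-02,
        2.44483317e-02, -9.98908945e-05]), 'eef_pos': array([ 215.01238751, -505.97721938,  223.87705822]), 'eef_rot': array([3.0669879 , 1.56964474, 1.89799642]), 'wrist_force': array([0.37519411, 0.3902151 , 0.87579054]), 'moment': array([0.02983022, 0.01158013, 0.00811647]), 'finger_gap': 94.25433990526675}
{'fx': 537.8683642546631, 'fy': 537.8683642546631, 'cx': 275.61547702614314, 'cy': 202.43019313035026, 'dist': array([-0.12266884,  0.        ,  0.        ,  0.        ,  0.        ]), 'rvec': array([ 2.17931252, -2.20517581,  0.02564761]), 'tvec': array([  31.29758385,  495.06690692, 1035.04484027])}
{'fx': 427.6177096872311, 'fy': 427.6177096872311, 'cx': 277.6475740356083, 'cy': 211.4532231863812, 'dist': array([0.0267912, 0.       , 0.       , 0.       , 0.       ]), 'rvec': array([ 0.56680895, -2.46379001,  1.45267915]), 'tvec': array([472.29653479, 207.20017043, 755.33627097])}
```

View pics/top0.png

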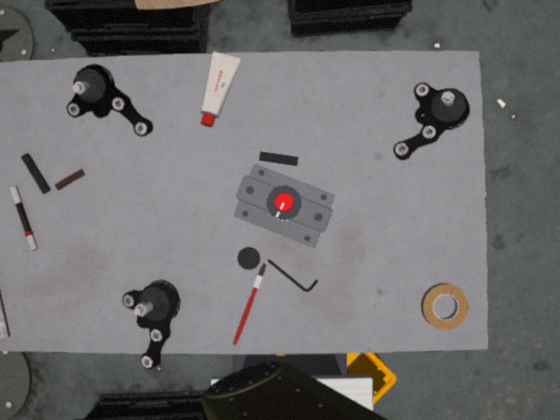

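View pics/scene0.png

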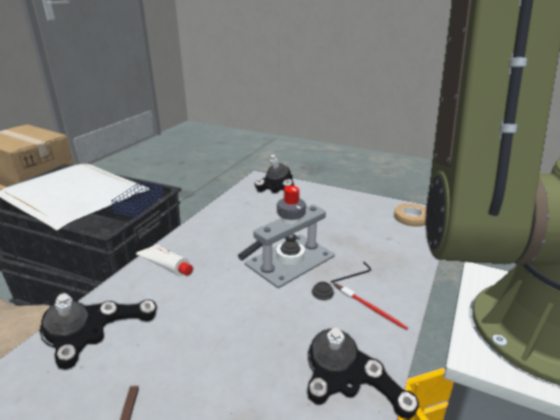

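The top view shows the press, with the red knob at about (284,202), its beam tilted about 20° in the image, a white ring mark near (278,215), the sleeve above and the spare boot and hex key below. I'll compute the axis and plan the yaw.

```bash
cat > h.py <<'E'
import cv2, numpy as np
from cell import manip
from scipy.spatial.transform import Rotation as R
def px2w(cp,uv,z):
    K=np.array([[cp['fx'],0,cp['cx']],[0,cp['fy'],cp['cy']],[0,0,1]])
    n=cv2.undistortPoints(np.array([[uv]],float),K,cp['dist'])[0,0]
    M=cv2.Rodrigues(cp['rvec'])[0]; c=-M.T@cp['tvec']; r=M.T@np.array([n[0],n[1],1])
    return c+r*(z-c[2])/r[2]
def red(p,zone=None):
    b,g,r=[p[...,i].astype(int) for i in range(3)]
    m=((r>120)&(g<70)&(b<70)).astype(np.uint8)
    n,l,st,ce=cv2.connectedComponentsWithStats(m)
    return [(st[i],ce[i]) for i in range(1,n) if st[i][4]>25]
def T():
    s=manip.read_state(); Rm=R.from_euler('xyz',s['eef_rot']).as_matrix()
    return s,Rm
E
python3 - <<'E'
from h import *
p=cv2.imread('pics/top0.png'); cp=manip.camera_params('top')
for st,ce in red(p): print(st,ce,px2w(cp,ce,176))
for uv in [(250,164),(335,193),(319,248),(234,215),(278,215)]: print(uv,px2w(cp,uv,143 if uv==(278,215) else 10))
s,Rm=T(); print(Rm)
cv2.imwrite('pics/c0.png',cv2.resize(p[150:300,220:350],None,fx=5,fy=5,interpolation=2)[:600])
E
```

```text
[201 113  13  12 118] [207.54237288 118.44067797] [629.34389383 133.88198875 176.        ]
[274 192  20  20 256] [283.69140625 201.07421875] [490.68303837   9.38150588 176.        ]
[234 288  23  56 207] [244.68599034 315.22222222] [304.95395337  75.22048698 176.        ]
(250, 164) [571.14789053  74.64086849  10.        ]
(335, 193) [512.36573667 -90.25060501  10.        ]
(319, 248) [406.00964574 -57.61628616  10.        ]
(234, 215) [471.91376935 106.75616851  10.        ]
(278, 215) [468.60251834  19.38058835 143.        ]
[[-3.57338040e-04  9.20339037e-01  3.91121374e-01]
 [ 1.01581884e-03  3.91121531e-01 -9.20338479e-01]
 [-9.99999420e-01  6.84365125e-05 -1.07466034e-03]]
```

View pics/c0.png

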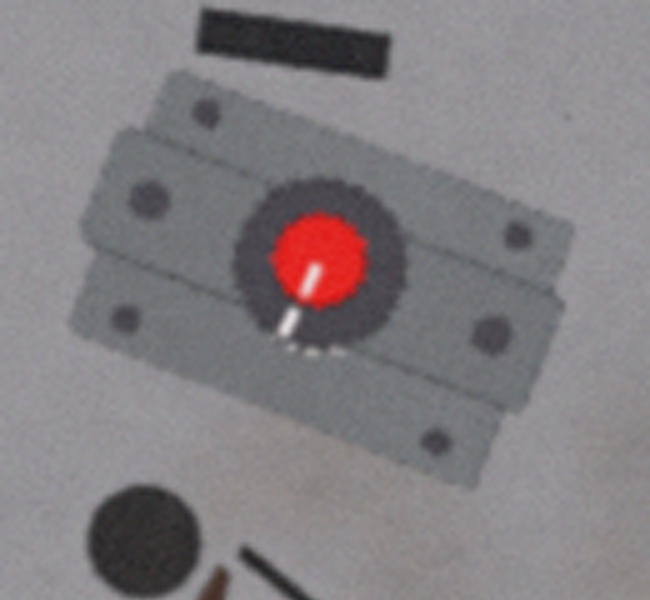

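jog_arm(
  moves=[
    [[22,43,5,0,0,8.5],[22,43,5,0,0,8.5],[22,43,5,0,0,8.5],[22,43,5,0,0,8.5],[22,43,5,0,0,8.5]],
  ],
)

```text
clock: 0.6
eef_pos: [324.2, -286.4, 246.2]
eef_rot: [2.973, 1.564, 2.554]
wrist_force: [1.2, -0.7, 0.1]
finger_gap: 93.9
```

jog_arm(
  moves=[
    [[22,43,5,0,0,8.5],[22,43,5,0,0,8.5],[22,43,5,0,0,8.5],[22,43,5,0,0,8.5],[22,43,5,0,0,8.5]],
  ],
)

```text
clock: 1.1
eef_pos: [434.8, -63.4, 271.9]
eef_rot: [2.985, 1.565, -2.967]
wrist_force: [0.4, -0.9, 0.4]
finger_gap: 94.2
```

jog_arm(
  moves=[
    [[14,18,0,0,0,8.5],[14,18,0,0,0,8.5],[14,18,0,0,0,8.5],[13,18,0,0,0,8.5],[0,0,0,0,0,8.5]],
  ],
)

```text
clock: 1.6
eef_pos: [492.7, 17.5, 271.3]
eef_rot: [2.746, 1.564, -2.455]
wrist_force: [-0.5, -0.5, 0.1]
finger_gap: 94.1
```

jog_arm(
  moves=[
    [[0,0,0,0,0,8.5],[0,0,0,0,0,0],[0,0,0,0,0,0]],
  ],
)

```text
clock: 1.9
eef_pos: [492.6, 18.3, 270.2]
eef_rot: [2.545, 1.563, -2.507]
wrist_force: [0.1, -0.1, 0.3]
finger_gap: 94.2
```

Run:
```python
from h import *
s,Rm=T(); print(s['eef_pos'],s['joints'],s['moment'],s['wrist_force']); print(Rm.round(4))
cp=manip.camera_params('wrist'); p,d=manip.camera('wrist'); cv2.imwrite('pics/w1.png',p)
for st,ce in red(p): print(st,ce,px2w(cp,ce,176))
print(cp['fx'])
```

```text
[492.6046165   18.32218287 270.19390465] [-0.03455044  0.1420327   1.60634599 -0.00513168  1.39960507 -1.26477037] [ 0.02975992 -0.15923771  0.04219195] [ 0.10196976 -0.12974441  0.3264118 ]
[[-0.0066 -0.9428  0.3332]
 [-0.0048  0.3332  0.9428]
 [-1.      0.0046 -0.0067]]
[270   0   9  47 317] [273.89274448  21.51735016] [353.4803698   63.44679489 176.        ]
[251 198  36  35 869] [268.33026467 215.85385501] [490.39955026   9.63430619 176.        ]
[403 255  17  17 230] [411.00434783 262.83043478] [572.25642296 113.23651511 176.        ]
311.64977092483156
```

View pics/w1.png

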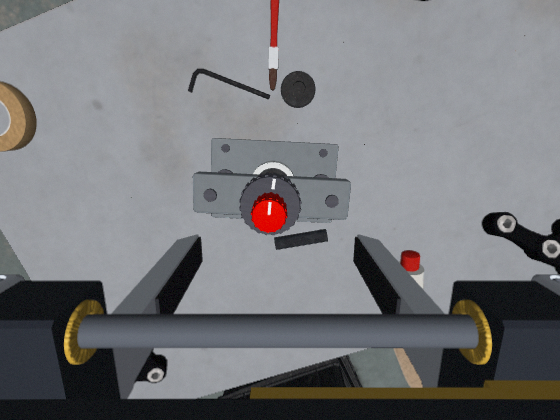

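jog_arm(
  moves=[
    [[-2,-9,-20,0.3,-0.4,0],[0,0,-30,0,0,0],[0,0,-25,0,0,0],[0,0,-20,0,0,0],[0,0,0,0,0,0]],
  ],
  gripper=0.0,
  squeeze=55,
)

```text
clock: 2.45
eef_pos: [490.1, 8.0, 173.0]
eef_rot: [-1.054, 1.568, 0.159]
wrist_force: [-0.4, -0.6, 0.4]
finger_gap: 57.3
```

```bash
cat > st.py <<'E'
from h import *
s,Rm=T(); print(s['clock'],s['eef_pos'].round(2),'x',Rm[:,0].round(4),'yaw',round(np.degrees(np.arctan2(Rm[1,2],Rm[0,2])),2),'F',s['wrist_force'].round(2),'M',s['moment'].round(3),'gap',round(s['finger_gap'],2),'j6',s['joints'][5].round(3), 'eff',s['effort'][[0,5]].round(3))
E
python3 st.py
```

```text
2.45 [490.08   8.01 173.04] x [ 3.2e-03  5.0e-04 -1.0e+00] yaw 69.48 F [-0.4  -0.58  0.39] M [ 0.005 -0.085 -0.04 ] gap 57.3 j6 -1.272 eff [ 0.017 -0.071]
```

jog_arm(
  moves=[
    [[0.4,1.4,-4,0,0.2,0],[0,0,0,0,0,0]],
  ],
)

```text
clock: 2.65
eef_pos: [491.0, 9.3, 170.3]
eef_rot: [-0.64, 1.57, 0.57]
wrist_force: [0.3, -1.0, 0.1]
finger_gap: 47.2
```

jog_arm(
  moves=[
    [[0,0,0,0,0,0],[0,0,0,0,0,0],[0,0,0,0,0,0],[0,0,0,0,0,0]],
  ],
  gripper=-1,
)

```text
clock: 3.05
eef_pos: [491.9, 9.6, 172.3]
eef_rot: [-1.012, 1.567, 0.196]
wrist_force: [1.6, -0.2, -6.7]
finger_gap: 29.0
```

```bash
python3 st.py
```

```text
3.05 [491.9    9.6  172.35] x [ 4.2e-03  8.0e-04 -1.0e+00] yaw 69.23 F [ 1.57 -0.24 -6.67] M [-0.231 -0.361 -0.005] gap 28.99 j6 -1.264 eff [0.226 0.017]
```

jog_arm(
  moves=[
    [[-0.5,0,-1.5,0,0,0],[0,0,0,0,0,-2.5],[0,0,0,0,0,-2.5]],
  ],
)

```text
clock: 3.35
eef_pos: [491.8, 9.5, 172.3]
eef_rot: [-1.181, 1.564, -0.061]
wrist_force: [2.2, 0.2, -5.8]
finger_gap: 28.7
```

```bash
python3 st.py
```

```text
3.35 [491.82   9.5  172.34] x [ 6.3e-03 -4.0e-04 -1.0e+00] yaw 64.16 F [ 2.22  0.16 -5.8 ] M [ 0.034 -0.452  0.332] gap 28.73 j6 -1.175 eff [-0.583 -0.693]
```

jog_arm(
  moves=[
    [[0,0,0,0,0,-2.5],[0,0,0,0,0,-2.5]],
  ],
)

```text
clock: 3.55
eef_pos: [491.8, 9.4, 172.3]
eef_rot: [-1.255, 1.564, -0.226]
wrist_force: [1.4, 0.8, -2.0]
finger_gap: 29.4
```

```bash
python3 st.py
```

```text
3.55 [491.78   9.43 172.3 ] x [ 0.0063 -0.0014 -1.    ] yaw 59.0 F [ 1.39  0.77 -2.03] M [ 0.087 -0.199  0.29 ] gap 29.38 j6 -1.084 eff [-0.572 -0.657]
```

jog_arm(
  moves=[
    [[0,0,0,0,0,-2.5],[0,0,0,0,0,-2.5]],
  ],
)

```text
clock: 3.75
eef_pos: [491.7, 9.4, 172.3]
eef_rot: [-1.323, 1.564, -0.384]
wrist_force: [0.3, 0.6, -2.1]
finger_gap: 29.3
```

```bash
python3 st.py
```

```text
3.75 [491.75   9.36 172.31] x [ 0.0061 -0.0025 -1.    ] yaw 53.83 F [ 0.34  0.63 -2.13] M [ 0.081 -0.19   0.292] gap 29.33 j6 -0.993 eff [-0.566 -0.654]
```

jog_arm(
  moves=[
    [[0,0,0,0,0,-2.5],[0,0,0,0,0,-2.5]],
  ],
)

```text
clock: 3.95
eef_pos: [491.7, 9.3, 172.3]
eef_rot: [-1.385, 1.564, -0.536]
wrist_force: [0.7, 0.8, -1.8]
finger_gap: 28.9
```

```bash
python3 st.py
```

```text
3.95 [491.68   9.31 172.29] x [ 0.0057 -0.0034 -1.    ] yaw 48.66 F [ 0.69  0.82 -1.79] M [ 0.089 -0.17   0.316] gap 28.91 j6 -0.902 eff [-0.554 -0.654]
```

jog_arm(
  moves=[
    [[0,0,0,0,0,-2.5],[0,0,0,0,0,-2.5]],
  ],
)

```text
clock: 4.15
eef_pos: [491.6, 9.2, 172.3]
eef_rot: [-1.437, 1.564, -0.678]
wrist_force: [1.6, 0.8, -0.9]
finger_gap: 29.0
```

```bash
python3 st.py
```

```text
4.15 [491.63   9.24 172.31] x [ 0.0053 -0.0043 -1.    ] yaw 43.5 F [ 1.64  0.77 -0.89] M [ 0.071 -0.168  0.265] gap 28.98 j6 -0.811 eff [-0.547 -0.654]
```

jog_arm(
  moves=[
    [[0,0,0,0,0,-2.5],[0,0,0,0,0,-2.5]],
  ],
)

```text
clock: 4.35
eef_pos: [491.5, 9.2, 172.3]
eef_rot: [-1.493, 1.564, -0.824]
wrist_force: [1.6, 0.1, -1.1]
finger_gap: 29.2
```

```bash
python3 st.py
```

```text
4.35 [491.55   9.19 172.3 ] x [ 0.0047 -0.0051 -1.    ] yaw 38.33 F [ 1.6   0.07 -1.12] M [ 0.067 -0.201  0.283] gap 29.18 j6 -0.72 eff [-0.541 -0.653]
```

jog_arm(
  moves=[
    [[0,0,0,0,0,-2.5],[0,0,0,0,0,-2.5]],
  ],
)

```text
clock: 4.55
eef_pos: [491.5, 9.2, 172.3]
eef_rot: [-1.535, 1.564, -0.956]
wrist_force: [0.6, 1.1, -2.0]
finger_gap: 28.7
```

```bash
python3 st.py
```

```text
4.55 [491.48   9.16 172.3 ] x [ 0.0041 -0.0059 -1.    ] yaw 33.16 F [ 0.63  1.06 -1.95] M [ 0.096 -0.119  0.334] gap 28.72 j6 -0.629 eff [-0.561 -0.628]
```

jog_arm(
  moves=[
    [[0,0,0,0,0,-2.5],[0,0,0,0,0,-2.5]],
  ],
)

```text
clock: 4.75
eef_pos: [491.4, 9.1, 172.3]
eef_rot: [-1.571, 1.563, -1.082]
wrist_force: [1.7, 0.3, -2.8]
finger_gap: 28.8
```

```bash
python3 st.py
```

```text
4.75 [491.41   9.09 172.33] x [ 0.0035 -0.0065 -1.    ] yaw 27.99 F [ 1.72  0.26 -2.76] M [ 0.152 -0.184  0.376] gap 28.8 j6 -0.539 eff [-0.603 -0.587]
```

jog_arm(
  moves=[
    [[0,0,0,0,0,-2.5],[0,0,0,0,0,-2.5]],
  ],
)

```text
clock: 4.95
eef_pos: [491.3, 9.1, 172.3]
eef_rot: [-1.61, 1.563, -1.212]
wrist_force: [-0.0, 1.8, -2.0]
finger_gap: 29.2
```

```bash
python3 st.py
```

```text
4.95 [491.32   9.06 172.31] x [ 0.0027 -0.0072 -1.    ] yaw 22.83 F [-0.    1.82 -2.05] M [ 0.111 -0.173  0.358] gap 29.17 j6 -0.448 eff [-0.638 -0.547]
```

jog_arm(
  moves=[
    [[0,0,0,0,0,-2.5],[0,0,0,0,0,-2.5]],
  ],
)

```text
clock: 5.15
eef_pos: [491.2, 9.0, 172.3]
eef_rot: [-1.646, 1.563, -1.337]
wrist_force: [0.3, 0.3, -2.3]
finger_gap: 29.0
```

```bash
python3 st.py
```

```text
5.15 [491.24   9.01 172.31] x [ 0.0019 -0.0078 -1.    ] yaw 17.68 F [ 0.34  0.35 -2.3 ] M [ 0.154 -0.128  0.415] gap 28.97 j6 -0.358 eff [-0.673 -0.506]
```

jog_arm(
  moves=[
    [[0,0,0,0,0,-2.5]],
  ],
)

```text
clock: 5.25
eef_pos: [491.2, 9.0, 172.3]
eef_rot: [-1.658, 1.563, -1.394]
wrist_force: [0.9, 0.2, -1.5]
finger_gap: 28.9
```

```bash
python3 st.py
```

```text
5.25 [491.19   9.01 172.3 ] x [ 0.0014 -0.008  -1.    ] yaw 15.11 F [ 0.93  0.2  -1.54] M [ 0.121 -0.171  0.48 ] gap 28.87 j6 -0.312 eff [-0.692 -0.486]
```

jog_arm(
  moves=[
    [[0,0,0,0,0,0],[0,0,0,0,0,0]],
  ],
)

```text
clock: 5.45
eef_pos: [491.2, 9.0, 172.3]
eef_rot: [-1.652, 1.562, -1.387]
wrist_force: [0.4, 0.9, -1.8]
finger_gap: 29.3
```

```bash
python3 st.py
```

```text
5.45 [491.18   9.   172.32] x [ 0.0015 -0.0082 -1.    ] yaw 15.16 F [ 0.36  0.87 -1.79] M [ 0.14  -0.226  0.273] gap 29.26 j6 -0.313 eff [-0.489  0.374]
```

jog_arm(
  moves=[
    [[0,0,0,0,0,0],[0,0,0,0,0,0],[0,0,0,0,0,0],[0,0,0,0,0,0],[0,0,0,0,0,0]],
  ],
  gripper=1,
)

```text
clock: 5.95
eef_pos: [491.3, 8.8, 172.8]
eef_rot: [-1.59, 1.562, -1.324]
wrist_force: [-1.0, -2.0, 0.5]
finger_gap: 65.9
```

jog_arm(
  moves=[
    [[0,0,30,0.4,0,0],[0,0,40,0,0,0],[0,0,30,0,0,0],[0,0,0,0,0,0],[0,0,0,0,0,0]],
  ],
)

```text
clock: 6.45
eef_pos: [490.1, 8.7, 275.6]
eef_rot: [-1.88, 1.57, -1.614]
wrist_force: [0.8, 0.1, -0.7]
finger_gap: 94.1
```

```bash
python3 st.py
python3 - <<'E'
from h import *
cp=manip.camera_params('wrist'); p,d=manip.camera('wrist')
for st,ce in red(p):
    print(st,ce,px2w(cp,ce,176))
    if 500<st[4]<2000: u,v=ce.astype(int)
cv2.imwrite('pics/w2.png',cv2.resize(p[max(v-60,0):v+60,max(u-80,0):u+80],None,fx=5,fy=5,interpolation=2)); print(max(u-80,0),max(v-60,0))
import json; json.dump({k:np.array(x).tolist() for k,x in cp.items()},open('cp2.json','w'))
E
```

```text
6.45 [490.14   8.74 275.59] x [-0.     -0.0011 -1.    ] yaw 15.27 F [ 0.79  0.12 -0.73] M [-0.058 -0.076 -0.028] gap 94.07 j6 -0.323 eff [0.024 0.   ]
[ 91  44  83  62 618] [132.43851133  74.79773463] [353.48113988  85.46365679 176.        ]
[429  92  23  24 316] [440.79113924 104.77848101] [590.95541414 127.5634019  176.        ]
[261 193  36  35 843] [278.61921708 211.02846975] [490.77828548  10.07090009 176.        ]
198 151
```

View pics/w2.png

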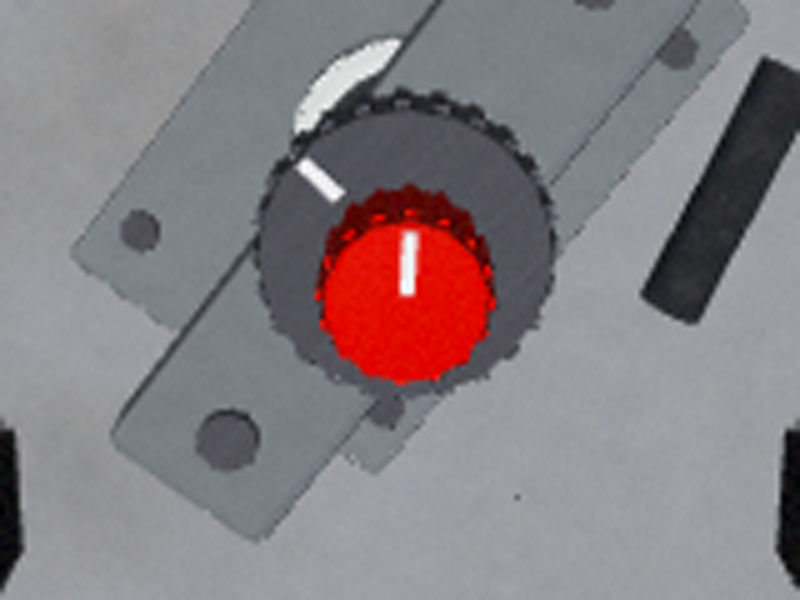

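Run:
```python
from h import *
import json
cp={k:np.array(v) for k,v in json.load(open('cp2.json')).items()}; top=manip.camera_params('top')
f=lambda u,v,z:px2w(cp,(198+(u-2)/5,151+(v-2)/5),z)[:2]
g=lambda u,v,z:px2w(top,(220+(u-2)/5,150+(v-2)/5),z)[:2]
a=lambda d:np.degrees(np.arctan2(d[1],d[0]))
print('knob centre',f(408,302,176),'knob ang now',a(f(410,232,176)-f(407,296,176)),'ring mark now',f(320,180,143), a(f(303,165,143)-f(340,197,143)))
print('start knob',a(g(303,297,176)-g(317,264,176)),'ring mark',g(289,320,143),a(g(283,334,143)-g(296,309,143)))
```

```text
knob centre [491.25399896  10.22731595] knob ang now 102.76438536320377 ring mark now [471.34313334  20.12075025] 153.60022533788012
start knob 156.3415854942664 ring mark [470.98771697  20.37024457] 151.8595926079081
```

jog_arm(
  moves=[
    [[0.9,1.2,-30,0,0,0],[0,0,-40,0,0,0],[0,0,-35,0,0,0],[0,0,-20,0,0,0],[0,0,0,0,0,0]],
  ],
  squeeze=25,
)

```text
clock: 7.0
eef_pos: [488.4, 10.2, 142.1]
eef_rot: [3.032, 1.566, -2.984]
wrist_force: [-0.3, 0.0, 0.5]
finger_gap: 94.3
```

```bash
python3 st.py
```

```text
7.0 [488.42  10.15 142.11] x [-4.9e-03 -8.0e-04 -1.0e+00] yaw 15.28 F [-0.35  0.02  0.53] M [-0.032 -0.112  0.001] gap 94.3 j6 -0.32 eff [-0.018  0.003]
```

jog_arm(
  moves=[
    [[2.6,0,-1,0,-0.3,0],[0,0,0,0,0,0]],
  ],
)

```text
clock: 7.2
eef_pos: [491.2, 10.2, 141.4]
eef_rot: [-2.002, 1.57, -1.735]
wrist_force: [0.2, 0.6, -0.2]
finger_gap: 94.4
```

```bash
python3 st.py
```

```text
7.2 [491.18  10.16 141.36] x [-1.e-04 -7.e-04 -1.e+00] yaw 15.28 F [ 0.19  0.58 -0.15] M [ 0.016 -0.072 -0.066] gap 94.36 j6 -0.32 eff [-0.013  0.   ]
```

jog_arm(
  moves=[
    [[0,0,0,0,0,0],[0,0,0,0,0,0],[0,0,0,0,0,0],[0,0,0,0,0,0],[0,0,0,0,0,0]],
  ],
  gripper=-1,
)

```text
clock: 7.7
eef_pos: [491.2, 9.8, 144.0]
eef_rot: [-1.341, 1.569, -1.074]
wrist_force: [-27.1, -8.5, 13.7]
finger_gap: 57.7
```

```bash
python3 st.py
```

```text
7.7 [491.19   9.82 143.99] x [ 9.0e-04 -1.7e-03 -1.0e+00] yaw 15.29 F [-27.08  -8.53  13.65] M [-1.914  5.102  0.077] gap 57.66 j6 -0.32 eff [4.106 0.053]
```

jog_arm(
  moves=[
    [[-0.5,-0.1,-1,0,0,0],[0,0,0,0,0,0]],
  ],
)

```text
clock: 7.9
eef_pos: [491.0, 9.7, 144.2]
eef_rot: [-0.927, 1.568, -0.66]
wrist_force: [3.1, -0.1, -7.0]
finger_gap: 57.8
```

```bash
python3 st.py
```

```text
7.9 [490.95   9.71 144.16] x [ 0.0023 -0.0018 -1.    ] yaw 15.3 F [ 3.12 -0.13 -7.03] M [ 0.053 -0.267 -0.01 ] gap 57.76 j6 -0.32 eff [-0.305  0.032]
```

jog_arm(
  moves=[
    [[0,0,0,0,0,-4],[0,0,0,0,0,-4]],
  ],
)

```text
clock: 8.1
eef_pos: [490.9, 9.7, 144.1]
eef_rot: [-0.968, 1.568, -0.843]
wrist_force: [0.3, 0.5, -0.3]
finger_gap: 57.3
```

```bash
python3 st.py
```

```text
8.1 [490.92   9.72 144.1 ] x [ 0.0019 -0.0022 -1.    ] yaw 7.15 F [ 0.34  0.47 -0.3 ] M [-0.056  0.006  0.163] gap 57.34 j6 -0.177 eff [-0.17  -1.427]
```

jog_arm(
  moves=[
    [[0,0,0,0,0,-4],[0,0,0,0,0,-4],[0,0,0,0,0,-4]],
  ],
)

```text
clock: 8.4
eef_pos: [490.9, 9.7, 144.1]
eef_rot: [-1.082, 1.568, -1.175]
wrist_force: [0.8, -0.4, 0.8]
finger_gap: 57.2
```

```bash
python3 st.py
```

```text
8.4 [490.89   9.73 144.15] x [ 0.0012 -0.0028 -1.    ] yaw -5.32 F [ 0.76 -0.37  0.84] M [-0.004  0.059  0.121] gap 57.21 j6 0.041 eff [-0.167 -1.361]
```

jog_arm(
  moves=[
    [[0,0,0,0,0,-4],[0,0,0,0,0,-4],[0,0,0,0,0,-4],[0,0,0,0,0,-4]],
  ],
)

```text
clock: 8.8
eef_pos: [490.8, 9.7, 144.1]
eef_rot: [-1.248, 1.568, -1.631]
wrist_force: [0.6, 0.4, 0.4]
finger_gap: 57.8
```

```bash
python3 st.py
```

```text
8.8 [490.79   9.75 144.12] x [-2.0e-04 -3.1e-03 -1.0e+00] yaw -21.95 F [0.57 0.39 0.37] M [0.013 0.031 0.137] gap 57.78 j6 0.332 eff [-0.153 -1.357]
```

jog_arm(
  moves=[
    [[0,0,0,0,0,-3],[0,0,0,0,0,-3],[0,0,0,0,0,-3]],
  ],
)

```text
clock: 9.1
eef_pos: [490.7, 9.8, 144.1]
eef_rot: [-1.306, 1.567, -1.853]
wrist_force: [0.5, 0.7, 0.3]
finger_gap: 57.3
```

```bash
python3 st.py
```

```text
9.1 [490.75   9.77 144.12] x [-9.0e-04 -3.2e-03 -1.0e+00] yaw -31.35 F [0.47 0.68 0.3 ] M [0.091 0.05  0.139] gap 57.34 j6 0.496 eff [-0.134 -0.969]
```

jog_arm(
  moves=[
    [[0,0,0,0,0,-2.5],[0,0,0,0,0,-2.5]],
  ],
)

```text
clock: 9.3
eef_pos: [490.7, 9.8, 144.1]
eef_rot: [-1.339, 1.567, -1.977]
wrist_force: [0.1, 0.4, 0.2]
finger_gap: 57.4
```

```bash
python3 st.py
```

```text
9.3 [490.72   9.8  144.12] x [-0.0013 -0.0031 -1.    ] yaw -36.55 F [0.06 0.43 0.19] M [0.041 0.07  0.137] gap 57.37 j6 0.587 eff [-0.125 -0.78 ]
```

jog_arm(
  moves=[
    [[0,0,0,0,0,-2.5],[0,0,0,0,0,-2.5]],
  ],
)

```text
clock: 9.5
eef_pos: [490.7, 9.8, 144.1]
eef_rot: [-1.354, 1.567, -2.083]
wrist_force: [-0.2, -0.1, 0.3]
finger_gap: 57.6
```

```bash
python3 st.py
```

```text
9.5 [490.73   9.8  144.13] x [-0.0017 -0.0031 -1.    ] yaw -41.75 F [-0.18 -0.08  0.26] M [0.11  0.022 0.168] gap 57.56 j6 0.677 eff [-0.124 -0.789]
```

57° turned so far, with no stop yet.

jog_arm(
  moves=[
    [[0,0,0,0,0,-2.5],[0,0,0,0,0,-2.5]],
  ],
)

```text
clock: 9.7
eef_pos: [490.7, 9.8, 144.1]
eef_rot: [-1.375, 1.567, -2.194]
wrist_force: [0.5, -1.0, 0.2]
finger_gap: 57.7
```

```bash
python3 st.py
```

```text
9.7 [490.69   9.83 144.13] x [-0.0021 -0.0029 -1.    ] yaw -46.94 F [ 0.54 -1.03  0.22] M [0.059 0.034 0.122] gap 57.67 j6 0.768 eff [-0.122 -0.789]
```

jog_arm(
  moves=[
    [[0,0,0,0,0,-2.5],[0,0,0,0,0,-2.5]],
  ],
)

```text
clock: 9.9
eef_pos: [490.8, 10.0, 144.2]
eef_rot: [-1.247, 1.567, -2.155]
wrist_force: [1.1, 2.2, 0.3]
finger_gap: 58.0
```

```bash
python3 st.py
```

```text
9.9 [490.82   9.96 144.22] x [-0.002  -0.0031 -1.    ] yaw -52.03 F [1.1  2.2  0.34] M [ 0.396 -0.394  0.922] gap 57.98 j6 0.857 eff [-1.057 -0.079]
```

jog_arm(
  moves=[
    [[0,0,0,0,0,-2.5]],
  ],
)

```text
clock: 10.0
eef_pos: [490.9, 10.0, 144.3]
eef_rot: [-1.172, 1.567, -2.125]
wrist_force: [-0.4, -0.3, 0.4]
finger_gap: 57.7
```

```bash
python3 st.py
```

```text
10.0 [490.88  10.01 144.3 ] x [-0.002  -0.0032 -1.    ] yaw -54.57 F [-0.39 -0.27  0.42] M [ 0.1   -0.023  0.66 ] gap 57.65 j6 0.901 eff [-0.771 -0.151]
```

jog_arm(
  moves=[
    [[0,0,0,0,0,0],[0,0,0,0,0,0]],
  ],
)

```text
clock: 10.2
eef_pos: [490.9, 10.0, 144.3]
eef_rot: [-1.131, 1.567, -2.083]
wrist_force: [-0.3, -0.4, 0.3]
finger_gap: 57.6
```

jog_arm(
  moves=[
    [[0,0,0,0,0,0],[0,0,0,0,0,0],[0,0,0,0,0,0],[0,0,0,0,0,0],[0,0,0,0,0,0]],
  ],
  gripper=1,
)

```text
clock: 10.7
eef_pos: [490.9, 9.9, 144.3]
eef_rot: [-1.184, 1.567, -2.134]
wrist_force: [0.3, 0.1, 0.6]
finger_gap: 92.9
```

jog_arm(
  moves=[
    [[0,0,30,0,0,0],[0,0,40,0,0,0],[0,0,45,0,0,0],[0,0,20,0,0,0],[0,0,0,0,0,0]],
  ],
)

```text
clock: 11.2
eef_pos: [489.2, 10.0, 283.3]
eef_rot: [-1.646, 1.565, -2.596]
wrist_force: [0.1, -0.7, -0.7]
finger_gap: 93.8
```

```bash
python3 st.py
python3 - <<'E'
from h import *
cp=manip.camera_params('wrist'); p,d=manip.camera('wrist')
for st,ce in red(p):
    if 600<st[4]<2000: u,v=ce.astype(int); print(px2w(cp,ce,176))
cv2.imwrite('pics/w3.png',cv2.resize(p[max(v-60,0):v+60,max(u-80,0):u+80],None,fx=5,fy=5,interpolation=2)); print(max(u-80,0),max(v-60,0))
import json; json.dump({k:np.array(x).tolist() for k,x in cp.items()},open('cp3.json','w'))
E
```

```text
11.2 [489.19   9.98 283.3 ] x [-0.0048 -0.0029 -1.    ] yaw -54.42 F [ 0.14 -0.69 -0.72] M [-0.04  -0.035 -0.013] gap 93.78 j6 0.897 eff [-0.005 -0.003]
[492.13800547   9.57406468 176.        ]
199 147
```

View pics/w3.png

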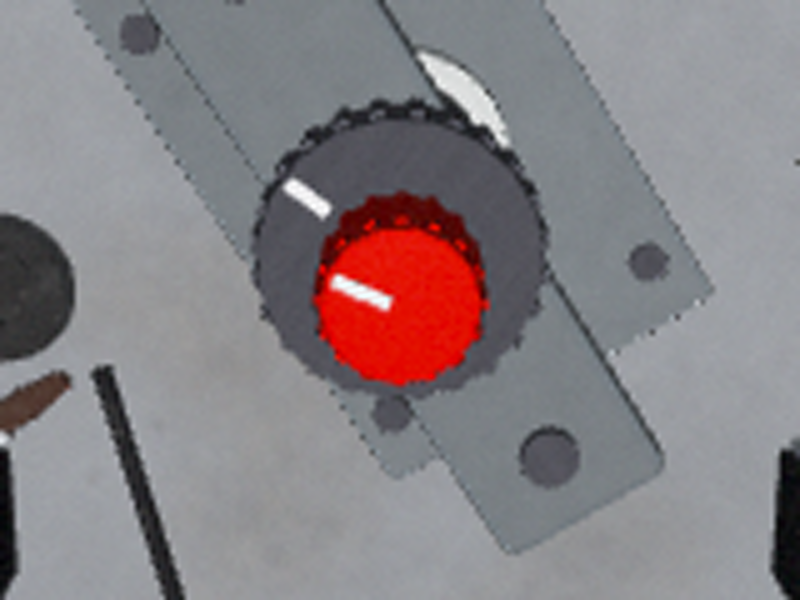

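Run:
```python
from h import *
import json
cp={k:np.array(v) for k,v in json.load(open('cp3.json')).items()}
f=lambda u,v,z:px2w(cp,(199+(u-2)/5,147+(v-2)/5),z)[:2]
a=lambda d:np.degrees(np.arctan2(d[1],d[0]))
print('knob',a(f(334,281,176)-f(391,303,176)),'ring',a(f(287,184,143)-f(328,213,143)))
```

```text
knob 103.77566069805776 ring 89.53878898386708
```

```bash
python3 st.py; python3 -c "
from cell import manip; print(manip.sign_off())"
```

```text
11.25 [488.92  10.   281.89] x [-0.0064 -0.0028 -1.    ] yaw -54.42 F [-0.23  0.09  0.9 ] M [ 0.051 -0.031  0.018] gap 93.81 j6 0.897 eff [-0.01  -0.001]
the job is handed in; nothing more can be done
None
```

The job is handed in at 11.25 s, with the pad pressing the boot at an estimated 14 N and the lock ring against its stop.

- **Knob:** I gripped the red knob from above and turned it clockwise about 54°. The pad touched the boot after about 33°, and I went on 21° past that. The 14 N comes from that angle and from the rise in torque. The single moment readings were noisier, giving about 10 to 16 N over the last steps, and no direct force reading was available.
- **Knob check:** The white marks showed 53.6° of turn against 54.1° at the tool, so the grip did not slip. The ring mark had moved less than 1 mm at that point.
- **Ring:** I turned the lock ring clockwise until the torque rose from 0.14 to 0.92 N m and the fingers slipped at the stop. The mark shows about 64° of turn, while the tool had gone about 66–67° when the torque rose. I put the difference down to reading error of about 2°.
- **Final view:** The knob mark was within 1° of where I left it. The gripper was open, about 87 mm above the knob, with no contact force.
- **Not checked:** The spare boot and hex key were not disturbed as far as the final view shows. The sleeve was out of that view, and I did not re-measure any bystander or the boot's centring.

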